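# Load a sample sleeve into the push-back rack

## Task

Put the brass sample sleeve away in the push-back rack: with the fingertips push it steadily up its own lane, over the yellow-tipped sprung catch and right up against the end stop, so that the catch springs up behind it and holds it there, then take the hand away. Keep the fingers behind it all the way so that it never runs free or rolls back down the slope, and do not lift it. Leave the steel sleeve at the foot of its lane and the tin, weight and cup beside the rack where they are.

Things in the scene. Friction and masses are not known exactly. Their poses are not given: they have to be found in the camera images.
- brass_sleeve: The sleeve to load: a closed cylinder lying on its side, 90 mm long, bright yellow brass middle (62 mm long, diameter 50), a black cap on one end and a red one on the other (14 mm long, diameter 52; it rolls on them). About 0.45 kg, slippery (friction 0.3). Starts across either lane at its foot, against the front lip. Origin at its centre, y axis along it; the other axes turn as it rolls.
- steel_sleeve: A second sleeve of the same size and caps, but with a grey steel middle, resting at the foot of the other lane; it stays there. Origin at its centre, y along its axis.
- rack_bed: Sloping bed of the grey two-lane rack (fixed), climbing away from the robot at 7 degrees. Origin: on the lane floor at the inner face of the 11 mm high front lip, mid-way between the lanes; x up the slope, y left across the lanes, z square to the floor (so tilted 7 degrees). Lane middles at y = -0.050 and +0.050 m. A sleeve at the foot has its axis at x = 0.02, z = 0.026 and rolls back freely.
- left_stop (a point): Where the centre of a sleeve lies when it is against the rubber-faced end stop of the left lane: bed x = 0.1905, y = +0.050, z = 0.026. The stop's face is 26 mm further up (bed x = 0.2165) and 38 mm high. Each lane is 95 mm wide between cheeks 5 mm thick that stand 19 mm above its floor, so a sleeve has 2.5 mm of room at each end.
- right_stop (a point): The same point for the right lane: bed x = 0.1905, y = -0.050, z = 0.026.
- catch_left (a joint): Roll-back catch of the left lane: a sprung steel flap with a yellow end, 26 mm wide, in the lane's middle, hinged at bed x = 0.108, blunt end at x = 0.164. 0: up, its end 12 mm above the floor; 0.21: flush (2 to 4 N). A sleeve rolling up presses it down; past it, it springs up and the sleeve may settle back on it, axis at about x = 0.184.
- catch_right (a joint): The same catch in the right lane (y = -0.050 on the bed).
- moisture_tin: Round aluminium moisture tin, diameter 59 mm, 36 mm high, standing to the right of the rack. Origin at the centre of its underside, z up. To be left alone.
- brass_weight: Brass calibration weight with a neck, diameter 32 mm, 46 mm high, standing to the left of the rack. Origin at the centre of its underside, z up. To be left alone.
- steel_cup: Grey steel test cup, diameter 43 mm, 50 mm high, standing to the left of the rack. Origin at the centre of its underside, z up. To be left alone.
Mind the look-alikes: they are no part of the job. What is shaped like the brass_sleeve but pink or turquoise is not meant.

How it is judged:
By the outcome, as a careful person would: the job done as asked, in the order asked, and still so for the second after the job is handed in, with the robot touching nothing.
It also fails if it takes over 35 s, if anything falls off the work surface, if the arm or the gripper's body presses on something with over 40 N, if the wrist force passes 120 N, or if a joint passes its speed limit or range.

## Robot

A 6-joint arm with a two-finger parallel gripper is mounted at the origin on a cart in front of the work surface, level with it; the furniture and walls round the work are solid. World frame = base frame: x ahead of the robot, y to its left, z up, the work surface at z = 0. Lengths are in mm, angles in degrees, forces in N, time in s.
With the tool pointing down it reaches from about 350 to 850 mm from the base axis. Payload 8.1 kg.
Tool frame: the origin (TCP) lies on the mounting face of the last link; the fingertips stand 173 mm ahead of it and the grasp point (between the pads) lies 155 mm ahead of it; z points along the fingers, y is the direction in which the jaws open and shut (so a half turn about z gives the same grasp; the last joint's range is limited). The gripper opens to 85 mm and grips with 20 to 120 N. Pads are 22 mm wide; open, the fingers measure 114 mm over their backs; the gripper's body (76 mm by 85 mm) begins 54 mm behind the grasp point. The pads swing forward as they close: fully open they stand 13 mm farther back than shut.
Start: joints at [-4.893, 7.471, 85.268, -0, 87.261, -4.893], TCP at [600.006, 0.022, 404.692] pointing down, gripper open.
Joint ranges: [-169.43, 169.43], [-51.17, 129.36], [1.28, 143.12], [-76.62, 256.62], [0, 156.53], [-152.29, 152.29]. Speed limits (degrees/s): [136.94, 136.94, 159.86, 180, 180, 180].

## Interface

Orientations are given as [roll, pitch, yaw] about the fixed x, y, z axes, in that order (R = Rz(yaw) Ry(pitch) Rx(roll)).
In Python, from bench import * gives the robot as it stands.
- The arm moves only by the shell command python3 -m jog 'ROWS' [FORCE]. ROWS is JSON, a list of rows, each an object of numbers: "tx", "ty", "tz": the shift along the tool's x, y, z as a fraction of full scale; "ax", "ay", "az": the turn, a rotation vector about the tool's x, y, z as a fraction of full scale; "hand": the opening, from 0 (shut) to 1 (fully open). A call has 1 to 5 rows; each row is the pose to reach, as a shift and turn from the pose commanded when the call began, along the tool's axes at that moment; what a row does not reach only later rows make up. Full scale, the value 1, is 150 mm for a shift and 45 degrees for a turn. A row lasts 1/12 s, in which the tool goes at most 41.7 mm and 7.16 degrees, less where a joint would pass 70% of its speed; a pose out of reach is approached as far as the arm can. A call with a number of a shift or a turn outside -1 to 1 is refused whole. A call with a gripper value outside its range is refused whole. The fingers move at their own pace and stop on an object; FORCE is the grip in N (left out, the last holds). Time passes only in rows, so rows that repeat a pose let the fingers close. It gives the time, the measured TCP pose, the force and the opening at its end, in the units of the state.
- sense(): the state, without advancing time (a new reading comes with each control period).
- snapshot(name): name is "scene" or "side" or "wrist"; returns a dict with "pixels" (420x560x3 uint8, red, green, blue), "z_map" (420x560 float32, mm along the optical axis (not along the pixel's ray), 0 where there is no reading), "intrinsics" (3x3 intrinsics, pixels), "R" (3x3) and "t" (3): a world point X has camera coordinates R X + t. Camera axes: x right, y down, z forward; pixel columns grow to the right and rows downward; lengths in mm; the calibration is good to about 2 mm. The wrist camera is an equidistant fisheye: a pixel r from the principal point sees the ray r / f radians off the axis. A picture is of the moment at which its call begins.
- hand_in(): hands the job in, once; it reports no verdict.
The state is a dict: "time": time; "joint_pos": joint angles; "qd": joint speeds; "joint_efforts": joint torques, N m; "tool_pos": TCP position; "tcp_rot": TCP orientation; "ft_force": force on the tool from outside, world axes, zero at the start; "wrist_torque": the same for the moment, N m; "finger_gap": finger opening in mm.
Only numpy, scipy, OpenCV 4.12 (cv2) and the standard library are available. Lean on these libraries where they do the work, as an engineer would, in place of code of your own. Each camera call takes 0.05 s, during which the arm holds its last target.

## Working session

There is one attempt and no reset: what is moved stays moved. The work goes in short steps, Python scripts to look and compute and a shell command to move; the robot and the scene stay as the last step left them, time stands still between calls to the robot, and variables do not carry over. Pictures are saved under pics/ and viewed, and the job is handed in when it is done.

```bash
mkdir -p pics; ls; python3 - <<'E'
from bench import *
import cv2,numpy as np
s=sense();print(s)
for n in("scene","side","wrist"):
    p=snapshot(n);cv2.imwrite(f"pics/{n}0.png",p["pixels"][:,:,::-1]);np.savez(f"/tmp/{n}0.npz",**p)
    print(n,p["intrinsics"],p["R"],p["t"])
E
```

```text
pics
{'time': 0.0, 'joint_pos': array([-4.89453150e+00,  7.51646662e+00,  8.53311291e+01, -2.24451504e-03,
        8.72601304e+01, -4.89352704e+00]), 'qd': array([ 0.00071039, -0.02642886,  0.00424475,  0.06017436, -0.03599379,
       -0.04546399]), 'joint_efforts': array([-1.90700346e-03, -5.69404185e+01, -5.00557995e+01, -2.19391650e-04,
        1.44415747e-02,  7.24149572e-05]), 'tool_pos': array([5.99767668e+02, 1.93070169e-02, 4.03612223e+02]), 'tcp_rot': array([-1.79892475e+02, -6.95593086e-03,  8.99990984e+01]), 'ft_force': array([-0.40284951, -0.38439271,  0.64981239]), 'wrist_torque': array([-0.03300926, -0.00377751,  0.04333218]), 'finger_gap': 85.28864034476763}
scene [[475.50660428   0.         274.32466357]
 [  0.         475.50660428 206.19252315]
 [  0.           0.           1.        ]] [[-0.80634309 -0.59108471  0.0207287 ]
 [-0.4240067   0.5532746  -0.71701153]
 [ 0.41234589 -0.5869464  -0.69675303]] [498.89039388 253.99365077 916.9844019 ]
side [[543.8366077    0.         276.44014821]
 [  0.         543.8366077  205.99800887]
 [  0.           0.           1.        ]] [[-0.91037828 -0.41336496 -0.01846061]
 [-0.25448326  0.59452721 -0.7627422 ]
 [ 0.32626623 -0.68968602 -0.64643912]] [ 538.60437288  150.46351154 1320.61571933]
wrist [[325.1922621    0.         282.49236705]
 [  0.         325.1922621  210.06093   ]
 [  0.           0.           1.        ]] [[ 9.99997988e-01  2.72064319e-04 -1.98735216e-03]
 [ 8.22753676e-04 -9.59214006e-01  2.82679702e-01]
 [-1.82938897e-03 -2.82680768e-01 -9.59212300e-01]] [-598.5758963   -37.49727219  379.36537903]
```

View pics/scene0.png

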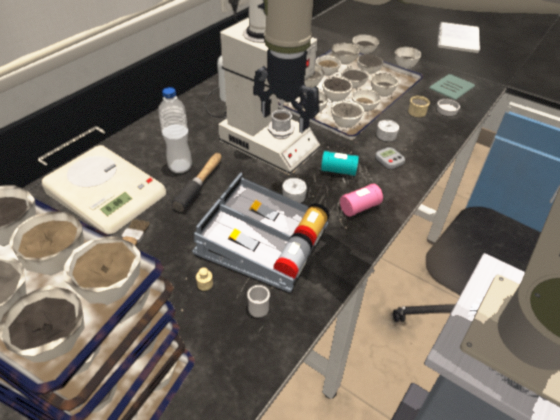

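View pics/side0.png

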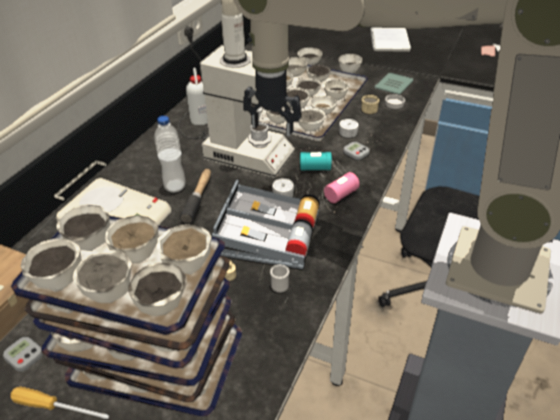

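View pics/wrist0.png

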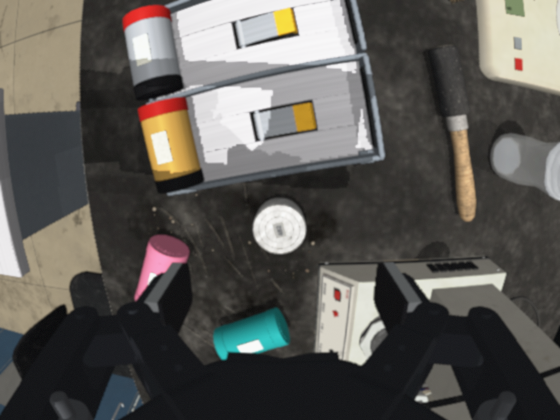

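The brass (orange-yellow) sleeve lies in the right lane, wrist px (170,143), and the steel one in the left lane at (153,50). The tin is at (279,226), with catch tips at (286,22) and (304,117). The pink and turquoise look-alikes lie to the right of the rack. Next I measure.

```bash
cat > h.py <<'E'
import numpy as np,cv2
def load(n): return dict(np.load(f"/tmp/{n}.npz"))
def rays(p,u,v,fish):
    K=p["intrinsics"];x=(np.asarray(u,float)-K[0,2])/K[0,0];y=(np.asarray(v,float)-K[1,2])/K[1,1]
    if fish:
        r=np.hypot(x,y)+1e-12;d=np.stack([np.sin(r)*x/r,np.sin(r)*y/r,np.cos(r)],-1)
    else: d=np.stack([x,y,np.ones_like(x)],-1)
    return d
def pts(p,u,v,fish):
    d=rays(p,u,v,fish);z=p["z_map"][np.asarray(v,int),np.asarray(u,int)]
    c=d/d[...,2:3]*z[...,None]
    return (c-p["t"])@p["R"]
E
python3 - <<'E'
from h import *
for n in("wrist0","scene0","side0"):
    p=load(n);f=n[0]=="w"
    hsv=cv2.cvtColor(p["pixels"],cv2.COLOR_RGB2HSV)
    for name,lo,hi in(("yellow",(15,130,90),(33,255,255)),("red",(0,170,90),(6,255,255))):
        m=cv2.inRange(hsv,lo,hi)
        k,l,st,c=cv2.connectedComponentsWithStats(m)
        for i in range(1,k):
            if st[i,4]<40: continue
            v,u=np.nonzero(l==i);P=pts(p,u,v,f);ok=p["z_map"][v,u]>0
            if ok.sum()<10: continue
            print(n,name,c[i].round(1),st[i,4],np.median(P[ok],0).round(1),P[ok].min(0).round(),P[ok].max(0).round())
# grid of depth for rack in wrist
p=load("wrist0")
for u,v in[(225,150),(340,140),(355,70),(240,70),(330,30),(371,110),(279,226),(170,143),(153,50)]:
    print(u,v,pts(p,np.array([u]),np.array([v]),True).round(1))
E
```

```text
wrist0 yellow [285.2  21.5] 470 [601.1 168.9  51.4] [590. 155.  -2.] [612. 183.  56.]
wrist0 yellow [304.2 116.5] 540 [619.8  72.   51.3] [609.  55.  -1.] [633.  89.  56.]
wrist0 yellow [171.7 144.6] 2385 [494.7  48.5  70.4] [427.   4.  -2.] [513.  81.  77.]
wrist0 red [144.6  13.4] 528 [464.  183.5  72.6] [403. 172.  -1.] [483. 220.  78.]
wrist0 red [518.1  63.9] 51 [880.4 157.   45.7] [877. 151.  43.] [885. 163.  48.]
wrist0 red [161.  107.6] 605 [483.5  84.9  72.7] [424.  73.  -1.] [503.  93.  78.]
scene0 yellow [255.  205.3] 76 [618.8  74.5  50.4] [609.  47.  -3.] [653.  88.  56.]
scene0 yellow [315.  219.4] 349 [472.2  44.8  69.1] [454.  13.  50.] [510.  78.  77.]
scene0 yellow [234.1 234.2] 79 [600.9 173.6  50.4] [589. 152.  -4.] [632. 187.  55.]
scene0 red [306.6 232.3] 173 [468.6  89.   68.5] [450.  76.  47.] [494. 103.  77.]
scene0 red [286.3 266.8] 287 [452.4 189.   64.2] [432. 175.  42.] [476. 196.  77.]
side0 yellow [308.9 206. ] 191 [475.1  42.7  72.7] [456.  11.  56.] [512.  79.  81.]
side0 yellow [255.1 205.3] 43 [618.9  72.8  51.8] [610.  30.  -2.] [651.  91.  61.]
side0 yellow [ 32.  397.6] 686 [777.5 734.4  26.1] [733. 714.  -5.] [843. 751.  34.]
side0 red [305.5 217.5] 102 [469.1  87.3  71.7] [450.  77.  53.] [493. 103.  83.]
side0 red [296.2 246.7] 187 [453.5 186.7  63.4] [433. 175.  44.] [476. 195.  80.]
225 150 [[537.4  37.   30.2]]
340 140 [[657.1  48.8  44.5]]
355 70 [[670.6 120.8  48.8]]
240 70 [[555.  121.4  34.5]]
330 30 [[646.1 162.4  45.5]]
371 110 [[678.7  79.8  81.9]]
279 226 [[594.8 -46.4  35.6]]
170 143 [[491.1  49.8  73.2]]
153 50 [[475.1 142.3  73.5]]
```

```bash
python3 - <<'E'
from h import *
p=load("wrist0");cv2.imwrite("pics/wz.png",cv2.resize(p["pixels"][0:210,110:400,::-1],None,fx=2.75,fy=2.75,interpolation=cv2.INTER_CUBIC))
E
```

```text
(no output)
```

View pics/wz.png

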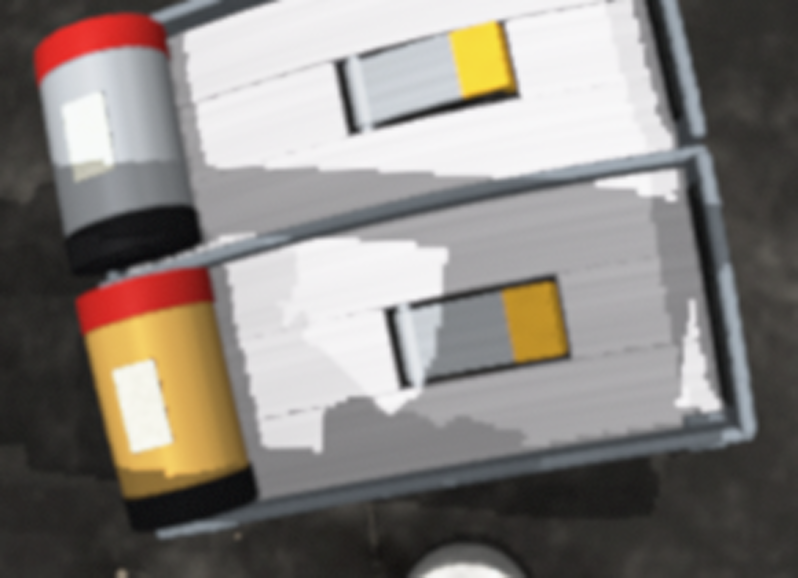

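```bash
python3 - <<'E'
from h import *
p=load("wrist0")
V,U=np.mgrid[0:215,100:400];P=pts(p,U.ravel(),V.ravel(),True);ok=p["z_map"][V.ravel(),U.ravel()]>0
def frame(yaw,o):
    y,t=np.radians([yaw,7]);Rz=np.array([[np.cos(y),-np.sin(y),0],[np.sin(y),np.cos(y),0],[0,0,1]])
    Ry=np.array([[np.cos(t),0,-np.sin(t)],[0,1,0],[np.sin(t),0,np.cos(t)]])
    return Rz@Ry,np.array(o)
R,o=frame(11,[460.5,91,22.])
B=(P-o)@R
s=ok&(B[:,0]>60)&(B[:,0]<200)&(abs(abs(B[:,1])-50)<42)&(abs(abs(B[:,1])-50)>17)&(abs(B[:,2])<12)
A=np.c_[P[s][:,:2],np.ones(s.sum())];c,*_=np.linalg.lstsq(A,P[s][:,2],rcond=None)
print("floor n",s.sum(),"slope deg",np.degrees(np.arctan(np.hypot(c[0],c[1]))),"dir",np.degrees(np.arctan2(c[1],c[0])),"resid",(A@c-P[s][:,2]).std())
# cheeks: ridge centre lines, z near 19
for y0 in(0,-100,100):
    q=ok&(B[:,0]>50)&(B[:,0]<205)&(abs(B[:,1]-y0)<8)&(B[:,2]>15)&(B[:,2]<24)
    if q.sum()>20:
        f=np.polyfit(B[q,0],B[q,1],1);print("cheek",y0,q.sum(),"slope deg",np.degrees(np.arctan(f[0])),"y@100",np.polyval(f,100),"z",np.median(B[q,2]))
q=ok&(B[:,0]>200)&(B[:,0]<240)&(abs(B[:,1])<95)&(B[:,2]>33)&(B[:,2]<44)
f=np.polyfit(B[q,1],B[q,0],1);print("stop top",q.sum(),"ang",np.degrees(np.arctan(-f[0])),"x@0",f[1],B[q,0].min(),np.percentile(B[q,0],[5,50,95]),"z",np.median(B[q,2]))
print("floor z in B", np.median(B[s,2]))
# yellow tips
hsv=cv2.cvtColor(p["pixels"],cv2.COLOR_RGB2HSV);m=cv2.inRange(hsv,(15,130,90),(33,255,255))
mm=m[V.ravel(),U.ravel()]>0
for y0 in(-50,50):
    q=ok&mm&(abs(B[:,1]-y0)<20)&(B[:,0]>130);print("tip",y0,np.percentile(B[q],[5,50,95],axis=0).round(1).tolist())
for y0 in(-50,50):
    q=ok&(abs(B[:,1]-y0)<44)&(B[:,0]<55)&(B[:,0]>-20)&(B[:,2]>44);top=B[q];print("sleeve",y0,np.percentile(top,[2,50,98],axis=0).round(1).tolist())
E
```

```text
floor n 11396 slope deg 6.993219809722819 dir 10.964038695574427 resid 0.8235708540755999
cheek 0 852 slope deg -0.002919117025679506 y@100 0.3481711165595262 z 19.177117579007657
cheek -100 834 slope deg -0.006608787346042236 y@100 -98.89678296641414 z 19.166757704353557
cheek 100 61 slope deg -7.83175307941548 y@100 93.653472625641 z 18.84923949219278
stop top 1311 ang -0.018162100884795314 x@0 219.20625372466176 214.80056281443683 [215.57652028 219.1269831  222.61251981] z 37.61542381711937
floor z in B 0.5136254999156546
tip -50 [[146.5, -61.5, -39.7], [155.1, -49.1, 10.7], [163.6, -36.8, 12.9]]
tip 50 [[146.9, 38.1, 5.8], [155.4, 49.8, 10.6], [163.6, 61.3, 13.1]]
sleeve -50 [[0.8, -90.9, 44.3], [21.8, -48.8, 50.0], [35.2, -7.8, 53.0]]
sleeve 50 [[1.1, 7.2, 44.4], [22.0, 48.1, 50.0], [35.4, 92.1, 53.0]]
```

Measurements agree with the given sizes: slope 6.99°, cheek tops at 19.2 mm, stop face at about 216 mm, catch tips ending at about 164 mm. Bed frame: yaw 11°, origin about (460.5, 91, 22.5). I'll turn the tool so that tool x = up-lane, y = −bed y, z = −bed z, then straddle the catch with the half-open fingers.

```bash
python3 -m jog '[{"tx":0.2,"ty":-1,"tz":0.4,"az":0.79,"hand":0.56},{"tx":0.2,"ty":-1,"tz":0.4,"az":0.79,"hand":0.56},{"tx":0.2,"ty":-1,"tz":0.4,"az":0.79,"hand":0.56},{"tx":0.2,"ty":-1,"tz":0.4,"az":0.79,"hand":0.56},{"tx":0.2,"ty":-1,"tz":0.4,"az":0.79,"hand":0.56}]' 40
python3 -m jog '[{"az":0.79},{"az":0.79},{"az":0.79},{"az":0.79},{"az":0.79}]'
cat >> h.py <<'E'
from scipy.spatial.transform import Rotation as Ro
def bed():
    y,t=np.radians([11,7]);Rz=np.array([[np.cos(y),-np.sin(y),0],[np.sin(y),np.cos(y),0],[0,0,1]])
    Ry=np.array([[np.cos(t),0,-np.sin(t)],[0,1,0],[np.sin(t),0,np.cos(t)]])
    return Rz@Ry,np.array([460.5,91.3,22.6])
def goal(b,s):
    "shift+turn in tool fractions to put TCP at bed point b, tool aligned to bed"
    R,o=bed();T=R@np.diag([1,-1,-1.]);C=Ro.from_euler('xyz',s["tcp_rot"],degrees=True).as_matrix()
    d=C.T@(o+R@np.array(b)-s["tool_pos"])/150;w=np.degrees(Ro.from_matrix(C.T@T).as_rotvec())/45
    print("t",s["time"],"tcp bed",((s["tool_pos"]-o)@R).round(1),"F tool",(C.T@s["ft_force"]).round(1),"gap",round(s["finger_gap"],1),"shift",d.round(3),"turn",w.round(3))
E
python3 - <<'E'
from h import *;from bench import *
goal([-35,-49.5,233],sense())
E
```

```text
t 0.15 tcp bed [ 164.9 -116.2  363.9] F tool [-0.5 -0.5 -0.1] gap 85.3 shift [ 0.204 -1.277  1.03 ] turn [-0.109  0.131  1.753]invalid input at $[0]: expected keys tx, ty, tz, ax, ay, az, hand
invalid input at $[0]: expected keys tx, ty, tz, ax, ay, az, hand
```

All the keys are required in every row.

```bash
python3 -m jog '[{"tx":0.2,"ty":-1,"tz":0.4,"ax":0,"ay":0,"az":0.79,"hand":0.56},{"tx":0.2,"ty":-1,"tz":0.4,"ax":0,"ay":0,"az":0.79,"hand":0.56},{"tx":0.2,"ty":-1,"tz":0.4,"ax":0,"ay":0,"az":0.79,"hand":0.56},{"tx":0.2,"ty":-1,"tz":0.4,"ax":0,"ay":0,"az":0.79,"hand":0.56},{"tx":0.2,"ty":-1,"tz":0.4,"ax":0,"ay":0,"az":0.79,"hand":0.56}]' 40
python3 -m jog '[{"tx":0,"ty":0,"tz":0,"ax":0,"ay":0,"az":0.79,"hand":0.56},{"tx":0,"ty":0,"tz":0,"ax":0,"ay":0,"az":0.79,"hand":0.56},{"tx":0,"ty":0,"tz":0,"ax":0,"ay":0,"az":0.79,"hand":0.56},{"tx":0,"ty":0,"tz":0,"ax":0,"ay":0,"az":0.79,"hand":0.56},{"tx":0,"ty":0,"tz":0,"ax":0,"ay":0,"az":0.79,"hand":0.56}]'
python3 - <<'E'
from h import *;from bench import *
goal([-35,-49.5,233],sense())
E
```

```text
time: 0.57
tool_pos: [441.7, 31.3, 336.0]
tcp_rot: [-179.2, 0.5, 54.2]
ft_force: [-1.2, 1.0, -2.8]
finger_gap: 47.8
time: 0.98
tool_pos: [449.8, 30.1, 344.5]
tcp_rot: [-180.0, 0.0, 18.5]
ft_force: [-0.2, 0.6, 0.5]
finger_gap: 48.2
t 0.9833 tcp bed [ 17.2 -58.1 322.2] F tool [ 0.  -0.7 -0.5] gap 48.2 shift [-0.263 -0.092  0.633] turn [-0.01   0.156  0.167]
```

```bash
python3 -m jog '[{"tx":-0.26,"ty":-0.09,"tz":0.3,"ax":-0.01,"ay":0.155,"az":0.167,"hand":0.56},{"tx":-0.26,"ty":-0.09,"tz":0.4,"ax":-0.01,"ay":0.155,"az":0.167,"hand":0.56},{"tx":-0.26,"ty":-0.09,"tz":0.5,"ax":-0.01,"ay":0.155,"az":0.167,"hand":0.56},{"tx":-0.26,"ty":-0.09,"tz":0.63,"ax":-0.01,"ay":0.155,"az":0.167,"hand":0.56},{"tx":-0.26,"ty":-0.09,"tz":0.63,"ax":-0.01,"ay":0.155,"az":0.167,"hand":0.56}]'
python3 - <<'E'
from h import *;from bench import *
goal([-35,-49.5,233],sense())
for n in("scene","side","wrist"):
    p=snapshot(n);cv2.imwrite(f"pics/{n}1.png",p["pixels"][:,:,::-1]);np.savez(f"/tmp/{n}1.npz",**p)
goal([-35,-49.5,233],sense())
E
```

```text
time: 1.4
tool_pos: [406.4, 30.3, 246.0]
tcp_rot: [-179.9, -6.6, 11.4]
ft_force: [-0.1, 0.3, -1.0]
finger_gap: 47.9
t 1.4 tcp bed [-37.1 -49.6 229.7] F tool [-0.1 -0.3  1. ] gap 47.9 shift [ 0.014 -0.    -0.022] turn [-0.003  0.008  0.008]
t 1.55 tcp bed [-33.8 -50.2 234.4] F tool [ 0.8  0.7 -0.7] gap 48.0 shift [-0.008 -0.005  0.009] turn [-0.001 -0.     0.008]
```

View pics/wrist1.png

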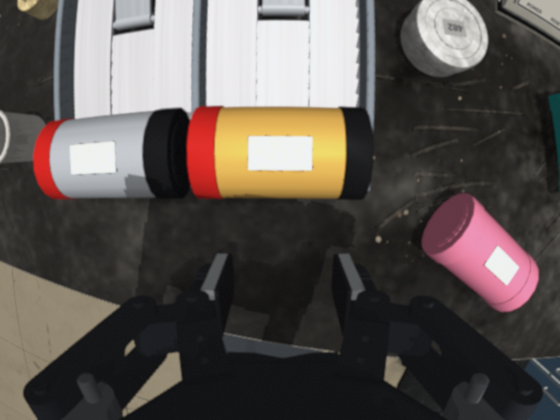

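View pics/side1.png

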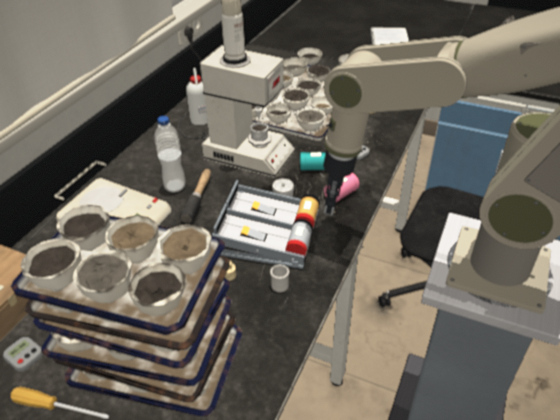

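View pics/scene1.png

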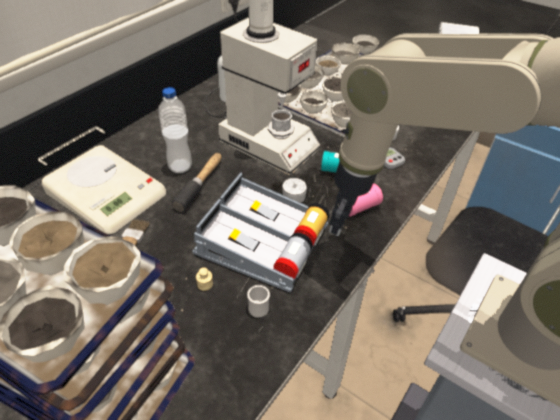

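The fingers sit at wrist px (218,260) and (345,260), centred on the brass sleeve (columns 188–372). Now I measure where the fingertips are in the tool and bed frames.

```bash
python3 - <<'E'
from h import *
p=load("wrist1");R,o=bed()
V,U=np.mgrid[60:330,150:420];P=pts(p,U.ravel(),V.ravel(),True);ok=p["z_map"][V.ravel(),U.ravel()]>0
B=(P-o)@R-np.array([-33.8,-50.2,234.4]);B0=(P-o)@R
u=U.ravel();v=V.ravel()
for nm,q in(("L",(u<240)),("R",u>325)):
    q=q&ok&(v>245)&(v<300)&(B[:,2]>-185)&(B[:,2]<-120)
    T=B[q];print(nm,q.sum(),"x pct",np.percentile(T[:,0],[1,50,99]).round(1),"y",np.percentile(T[:,1],[1,50,99]).round(1),"z",np.percentile(T[:,2],[0,2,50]).round(1))
    for zz in(-170,-165,-160,-155,-150):
        s=abs(T[:,2]-zz)<2.5
        if s.any():print(zz,s.sum(),"xmax",T[s,0].max().round(1),"y",T[s,1].min().round(1),T[s,1].max().round(1))
q=ok&(B0[:,2]>44)&(B0[:,1]<0)&(B0[:,0]>-10)&(B0[:,0]<50);print("sleeve",np.percentile(B0[q],[1,50,99],axis=0).round(1))
print("cheeks", [np.median(B0[ok&(abs(B0[:,1]-y)<8)&(B0[:,2]>15)&(B0[:,2]<24)&(B0[:,0]>50)],0).round(1) for y in (0,-100)])
E
```

```text
L 1729 x pct [-9.7  8.7 12.1] y [23.5 27.1 37.5] z [-171.8 -168.4 -146.3]
-170 49 xmax 8.8 y 23.6 24.1
-165 156 xmax 9.8 y 23.5 36.3
-160 186 xmax 9.7 y 23.4 37.3
-155 204 xmax 9.9 y 23.4 37.5
-150 232 xmax 10.0 y 23.5 37.4
R 1747 x pct [-9.2  9.1 12.4] y [-47.3 -27.3 -23.8] z [-171.7 -168.1 -146.6]
-170 50 xmax 9.2 y -30.0 -23.7
-165 154 xmax 9.8 y -36.5 -23.7
-160 200 xmax 10.0 y -37.6 -23.7
-155 201 xmax 10.2 y -37.9 -23.7
-150 228 xmax 10.3 y -37.7 -23.7
sleeve [[ -0.2 -92.2  44.2]
 [ 18.2 -48.7  49.7]
 [ 34.4  -4.9  52.4]]
cheeks [array([60.6, -0. , 18.5]), array([ 60.5, -98.7,  18.6])]
```

Tips: 170 mm ahead of TCP, front face about 10.5 mm ahead of the axis, fingers spanning y ±23.5…37.7. That fits the 95 mm lane and straddles the 26 mm catch. Descending behind the sleeve.

```bash
python3 -m jog '[{"tx":0,"ty":-0.004,"tz":0.1,"ax":0,"ay":0,"az":0.007,"hand":0.56},{"tx":0,"ty":-0.004,"tz":0.2,"ax":0,"ay":0,"az":0.007,"hand":0.56},{"tx":0,"ty":-0.004,"tz":0.28,"ax":0,"ay":0,"az":0.007,"hand":0.56},{"tx":0,"ty":-0.004,"tz":0.315,"ax":0,"ay":0,"az":0.007,"hand":0.56},{"tx":0,"ty":-0.004,"tz":0.315,"ax":0,"ay":0,"az":0.007,"hand":0.56}]'
python3 - <<'E'
from h import *;from bench import *
p=snapshot("wrist");cv2.imwrite("pics/wrist2.png",p["pixels"][:,:,::-1])
goal([-18,-49.5,186],sense())
E
```

```text
time: 1.97
tool_pos: [414.5, 31.9, 203.4]
tcp_rot: [-179.9, -7.0, 11.1]
ft_force: [0.3, -0.2, 0.0]
finger_gap: 47.9
t 2.0167 tcp bed [-33.7 -49.6 186.9] F tool [-1.1 -1.2  0.8] gap 48.0 shift [ 0.105 -0.001  0.006] turn [-0.001 -0.     0.001]
```

View pics/wrist2.png

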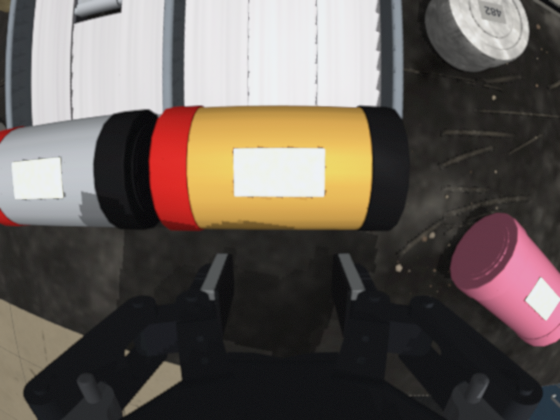

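The fingers are behind the brass sleeve, at px (218,260) and (345,260), centred, square and clear of the steel sleeve. I approach slowly and start the push.

```bash
python3 -m jog '[{"tx":0.02,"ty":0,"tz":0,"ax":0,"ay":0,"az":0,"hand":0.56},{"tx":0.04,"ty":0,"tz":0.003,"ax":0,"ay":0,"az":0,"hand":0.56},{"tx":0.06,"ty":0,"tz":0.003,"ax":0,"ay":0,"az":0,"hand":0.56},{"tx":0.08,"ty":0,"tz":0.003,"ax":0,"ay":0,"az":0,"hand":0.56},{"tx":0.1,"ty":0,"tz":0.003,"ax":0,"ay":0,"az":0,"hand":0.56}]'
python3 -m jog '[{"tx":0.02,"ty":0,"tz":0,"ax":0,"ay":0,"az":0,"hand":0.56},{"tx":0.04,"ty":0,"tz":0,"ax":0,"ay":0,"az":0,"hand":0.56},{"tx":0.06,"ty":0,"tz":0,"ax":0,"ay":0,"az":0,"hand":0.56},{"tx":0.08,"ty":0,"tz":0,"ax":0,"ay":0,"az":0,"hand":0.56},{"tx":0.1,"ty":0,"tz":0,"ax":0,"ay":0,"az":0,"hand":0.56}]'
python3 - <<'E'
from h import *;from bench import *
p=snapshot("wrist");cv2.imwrite("pics/wrist3.png",p["pixels"][:,:,::-1])
goal([154,-49.5,186],sense())
E
```

```text
time: 2.43
tool_pos: [429.4, 34.8, 205.1]
tcp_rot: [-180.0, -7.0, 11.1]
ft_force: [-1.7, -1.5, 1.1]
finger_gap: 47.7
time: 2.85
tool_pos: [443.7, 37.7, 206.4]
tcp_rot: [-179.9, -7.0, 11.1]
ft_force: [-2.0, -0.8, 0.7]
finger_gap: 47.7
t 2.9 tcp bed [ -3.5 -49.5 186. ] F tool [-0.1  0.  -0.6] gap 48.0 shift [1.05e+00 1.00e-03 0.00e+00] turn [-0.001 -0.001  0.001]
```

View pics/wrist3.png

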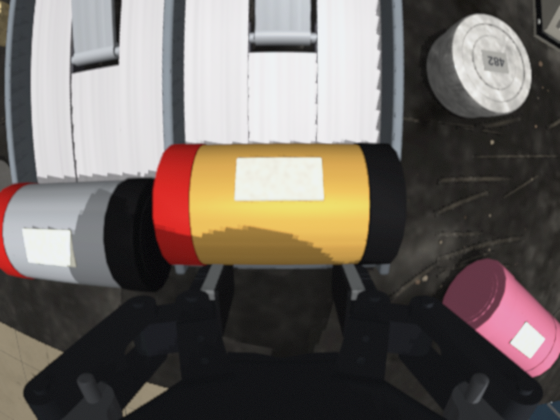

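The sleeve is moving squarely up the lane with both fingers in contact (px (215,275) and (350,275)). Continuing.

```bash
for_='x'; python3 -m jog '[{"tx":0.025,"ty":0,"tz":0,"ax":0,"ay":0,"az":0,"hand":0.56},{"tx":0.05,"ty":0,"tz":0,"ax":0,"ay":0,"az":0,"hand":0.56},{"tx":0.075,"ty":0,"tz":0,"ax":0,"ay":0,"az":0,"hand":0.56},{"tx":0.1,"ty":0,"tz":0,"ax":0,"ay":0,"az":0,"hand":0.56},{"tx":0.125,"ty":0,"tz":0,"ax":0,"ay":0,"az":0,"hand":0.56}]'
python3 -m jog '[{"tx":0.025,"ty":0,"tz":0,"ax":0,"ay":0,"az":0,"hand":0.56},{"tx":0.05,"ty":0,"tz":0,"ax":0,"ay":0,"az":0,"hand":0.56},{"tx":0.075,"ty":0,"tz":0,"ax":0,"ay":0,"az":0,"hand":0.56},{"tx":0.1,"ty":0,"tz":0,"ax":0,"ay":0,"az":0,"hand":0.56},{"tx":0.125,"ty":0,"tz":0,"ax":0,"ay":0,"az":0,"hand":0.56}]'
python3 -m jog '[{"tx":0.025,"ty":0,"tz":0,"ax":0,"ay":0,"az":0,"hand":0.56},{"tx":0.05,"ty":0,"tz":0,"ax":0,"ay":0,"az":0,"hand":0.56},{"tx":0.075,"ty":0,"tz":0,"ax":0,"ay":0,"az":0,"hand":0.56},{"tx":0.1,"ty":0,"tz":0,"ax":0,"ay":0,"az":0,"hand":0.56},{"tx":0.125,"ty":0,"tz":0,"ax":0,"ay":0,"az":0,"hand":0.56}]'
python3 - <<'E'
from h import *;from bench import *
p=snapshot("wrist");cv2.imwrite("pics/wrist4.png",p["pixels"][:,:,::-1])
goal([154,-49.5,186],sense())
E
```

```text
time: 3.32
tool_pos: [462.2, 41.3, 208.9]
tcp_rot: [-180.0, -7.0, 11.1]
ft_force: [-2.4, -0.6, 2.0]
finger_gap: 47.9
time: 3.73
tool_pos: [480.4, 44.8, 211.1]
tcp_rot: [-180.0, -7.0, 11.1]
ft_force: [-2.0, -0.5, -0.3]
finger_gap: 48.1
time: 4.15
tool_pos: [498.7, 48.4, 213.4]
tcp_rot: [-180.0, -7.0, 11.1]
ft_force: [-1.3, -0.7, 0.8]
finger_gap: 47.7
t 4.2 tcp bed [ 53.  -49.5 186. ] F tool [-0.1 -0.2 -0.3] gap 47.9 shift [0.673 0.001 0.001] turn [-0.001 -0.001  0.001]
```

View pics/wrist4.png

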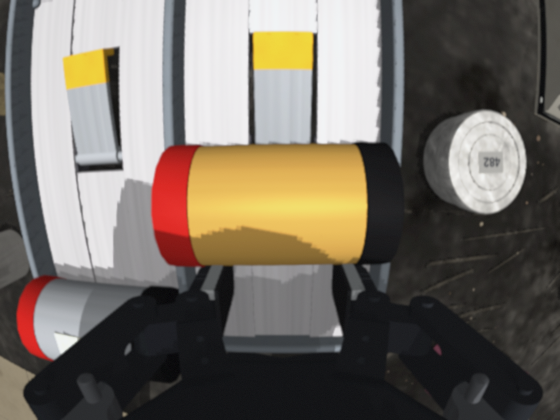

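The sleeve is square at about bed x 89, in contact with both fingers, about to climb the catch (yellow tip px (283,50)). The steel sleeve is still at its foot. Continuing.

```bash
python3 -m jog '[{"tx":0.025,"ty":0,"tz":0,"ax":0,"ay":0,"az":0,"hand":0.56},{"tx":0.05,"ty":0,"tz":0,"ax":0,"ay":0,"az":0,"hand":0.56},{"tx":0.075,"ty":0,"tz":0,"ax":0,"ay":0,"az":0,"hand":0.56},{"tx":0.1,"ty":0,"tz":0,"ax":0,"ay":0,"az":0,"hand":0.56},{"tx":0.125,"ty":0,"tz":0,"ax":0,"ay":0,"az":0,"hand":0.56}]'
python3 -m jog '[{"tx":0.025,"ty":0,"tz":0,"ax":0,"ay":0,"az":0,"hand":0.56},{"tx":0.05,"ty":0,"tz":0,"ax":0,"ay":0,"az":0,"hand":0.56},{"tx":0.075,"ty":0,"tz":0,"ax":0,"ay":0,"az":0,"hand":0.56},{"tx":0.1,"ty":0,"tz":0,"ax":0,"ay":0,"az":0,"hand":0.56},{"tx":0.125,"ty":0,"tz":0,"ax":0,"ay":0,"az":0,"hand":0.56}]'
python3 - <<'E'
from h import *;from bench import *
p=snapshot("wrist");cv2.imwrite("pics/wrist5.png",p["pixels"][:,:,::-1])
goal([154,-49.5,186],sense())
E
```

```text
time: 4.62
tool_pos: [516.8, 52.0, 215.5]
tcp_rot: [-179.9, -6.9, 11.1]
ft_force: [-3.7, -0.6, 1.0]
finger_gap: 47.7
time: 5.03
tool_pos: [535.1, 55.5, 217.8]
tcp_rot: [-179.9, -7.0, 11.1]
ft_force: [-3.0, 0.5, 0.6]
finger_gap: 47.7
t 5.0833 tcp bed [ 90.5 -49.4 186. ] F tool [-1.1  0.6  0.7] gap 47.8 shift [0.424 0.001 0.   ] turn [-0.001 -0.001  0.001]
```

View pics/wrist5.png

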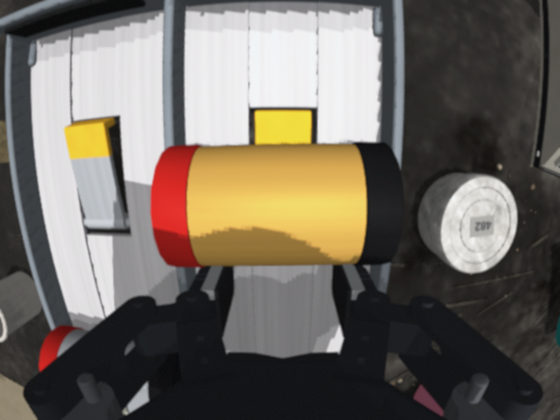

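The sleeve is on the catch at about bed x 127 and the catch is being pressed flush. Contact is still held.

```bash
python3 -m jog '[{"tx":0.025,"ty":0,"tz":0,"ax":0,"ay":0,"az":0,"hand":0.56},{"tx":0.05,"ty":0,"tz":0,"ax":0,"ay":0,"az":0,"hand":0.56},{"tx":0.075,"ty":0,"tz":0,"ax":0,"ay":0,"az":0,"hand":0.56},{"tx":0.1,"ty":0,"tz":0,"ax":0,"ay":0,"az":0,"hand":0.56},{"tx":0.125,"ty":0,"tz":0,"ax":0,"ay":0,"az":0,"hand":0.56}]'
python3 -m jog '[{"tx":0.025,"ty":0,"tz":0,"ax":0,"ay":0,"az":0,"hand":0.56},{"tx":0.05,"ty":0,"tz":0,"ax":0,"ay":0,"az":0,"hand":0.56},{"tx":0.075,"ty":0,"tz":0,"ax":0,"ay":0,"az":0,"hand":0.56},{"tx":0.1,"ty":0,"tz":0,"ax":0,"ay":0,"az":0,"hand":0.56},{"tx":0.125,"ty":0,"tz":0,"ax":0,"ay":0,"az":0,"hand":0.56}]'
python3 -m jog '[{"tx":0.025,"ty":0,"tz":0,"ax":0,"ay":0,"az":0,"hand":0.56},{"tx":0.05,"ty":0,"tz":0,"ax":0,"ay":0,"az":0,"hand":0.56},{"tx":0.075,"ty":0,"tz":0,"ax":0,"ay":0,"az":0,"hand":0.56},{"tx":0.1,"ty":0,"tz":0,"ax":0,"ay":0,"az":0,"hand":0.56},{"tx":0.12,"ty":0,"tz":0,"ax":0,"ay":0,"az":0,"hand":0.56}]'
python3 - <<'E'
from h import *;from bench import *
p=snapshot("wrist");cv2.imwrite("pics/wrist6.png",p["pixels"][:,:,::-1]);np.savez("/tmp/wrist6.npz",**p)
goal([154,-49.5,186],sense())
E
```

```text
time: 5.5
tool_pos: [553.5, 59.1, 220.3]
tcp_rot: [-180.0, -7.0, 11.1]
ft_force: [-2.6, -0.8, 1.0]
finger_gap: 47.7
time: 5.92
tool_pos: [571.8, 62.7, 222.5]
tcp_rot: [-180.0, -7.0, 11.1]
ft_force: [-3.1, -0.3, 1.2]
finger_gap: 48.3
time: 6.33
tool_pos: [589.7, 66.2, 225.0]
tcp_rot: [-180.0, -7.1, 11.1]
ft_force: [0.7, -0.2, 1.1]
finger_gap: 47.5
t 6.3833 tcp bed [146.1 -49.4 186.2] F tool [-0.4  0.5 -0. ] gap 48.1 shift [0.053 0.001 0.001] turn [-0.001 -0.002  0.001]
```

View pics/wrist6.png

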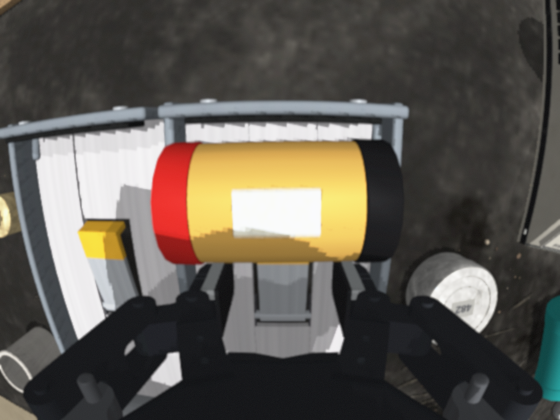

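The sleeve is near the end stop (bar at row 110), with its label now on top, still just ahead of the fingers. Last 8 mm, slowly, until the force rises.

```bash
python3 -m jog '[{"tx":0.012,"ty":0,"tz":0,"ax":0,"ay":0,"az":0,"hand":0.56},{"tx":0.024,"ty":0,"tz":0,"ax":0,"ay":0,"az":0,"hand":0.56},{"tx":0.034,"ty":0,"tz":0,"ax":0,"ay":0,"az":0,"hand":0.56},{"tx":0.042,"ty":0,"tz":0,"ax":0,"ay":0,"az":0,"hand":0.56},{"tx":0.048,"ty":0,"tz":0,"ax":0,"ay":0,"az":0,"hand":0.56}]'
python3 -m jog '[{"tx":0.003,"ty":0,"tz":0,"ax":0,"ay":0,"az":0,"hand":0.56},{"tx":0.006,"ty":0,"tz":0,"ax":0,"ay":0,"az":0,"hand":0.56},{"tx":0.009,"ty":0,"tz":0,"ax":0,"ay":0,"az":0,"hand":0.56}]'
python3 - <<'E'
from h import *;from bench import *
p=snapshot("wrist");cv2.imwrite("pics/wrist7.png",p["pixels"][:,:,::-1]);np.savez("/tmp/wrist7.npz",**p)
goal([154,-49.5,186],sense())
R,o=bed()
V,U=np.mgrid[90:300,140:420];P=pts(p,U.ravel(),V.ravel(),True);B=(P-o)@R;ok=p["z_map"][V.ravel(),U.ravel()]>0
q=ok&(B[:,2]>44)&(abs(B[:,1]+49.5)<40)&(B[:,0]>150)&(B[:,0]<230)&(B[:,2]<58);print(np.percentile(B[q],[1,50,99],axis=0).round(1))
t=B[q];A=np.c_[2*t[:,0],2*t[:,2],np.ones(len(t))];c,*_=np.linalg.lstsq(A,t[:,0]**2+t[:,2]**2,rcond=None);print("axis x,z",c[:2],"r",np.sqrt(c[2]+c[0]**2+c[1]**2))
E
```

```text
time: 6.8
tool_pos: [595.7, 67.4, 225.3]
tcp_rot: [-179.9, -6.9, 11.1]
ft_force: [-2.6, -1.4, 1.4]
finger_gap: 47.5
time: 7.05
tool_pos: [597.0, 67.6, 225.5]
tcp_rot: [-179.9, -6.9, 11.1]
ft_force: [-6.1, -0.8, 2.1]
finger_gap: 47.7
t 7.1 tcp bed [153.2 -49.3 185.6] F tool [-4.6  0.5 -3.2] gap 47.8 shift [ 0.005  0.001 -0.003] turn [-0.001  0.002  0.001]
[[160.7 -88.6  44.2]
 [191.2 -49.8  49.5]
 [206.2 -10.4  53.2]]
axis x,z [185.7171685   31.16737243] r 21.53238919867816
```

View pics/wrist7.png

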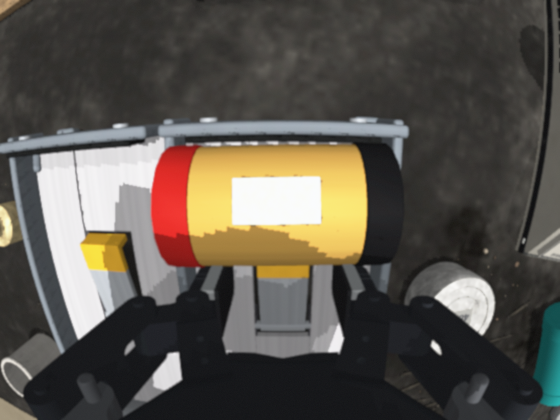

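Behind the sleeve the yellow catch end shows at px (283,270), and the force is building against the stop. One firmer nudge to confirm the stop.

```bash
python3 -m jog '[{"tx":0.004,"ty":0,"tz":0,"ax":0,"ay":0,"az":0,"hand":0.56},{"tx":0.008,"ty":0,"tz":0,"ax":0,"ay":0,"az":0,"hand":0.56},{"tx":0.012,"ty":0,"tz":0,"ax":0,"ay":0,"az":0,"hand":0.56},{"tx":0.012,"ty":0,"tz":0,"ax":0,"ay":0,"az":0,"hand":0.56}]'
python3 - <<'E'
from h import *;from bench import *
goal([154,-49.5,186],sense())
p=snapshot("wrist");np.savez("/tmp/wrist8.npz",**p)
R,o=bed();hsv=cv2.cvtColor(p["pixels"],cv2.COLOR_RGB2HSV)
cv2.imwrite("pics/wrist8.png",cv2.resize(p["pixels"][220:345,190:380,::-1],None,fx=4,fy=4))
v,u=np.nonzero(cv2.inRange(hsv[264:276,255:310],(18,130,60),(33,255,255)));P=pts(p,u+255,v+264,True);B=(P-o)@R
print(np.percentile(B,[5,50,95],axis=0).round(1))
E
```

```text
time: 7.43
tool_pos: [597.8, 67.8, 225.1]
tcp_rot: [-179.9, -6.7, 11.1]
ft_force: [-11.0, -1.7, 5.5]
finger_gap: 47.7
t 7.4333 tcp bed [154.  -49.2 185.1] F tool [-10.4  -0.4  -6.8] gap 47.7 shift [-0.     0.002 -0.006] turn [-0.002  0.006  0.001]
[[147.5 -61.2   8.4]
 [151.1 -49.5   9.8]
 [170.3 -37.8  42.6]]
```

View pics/wrist8.png

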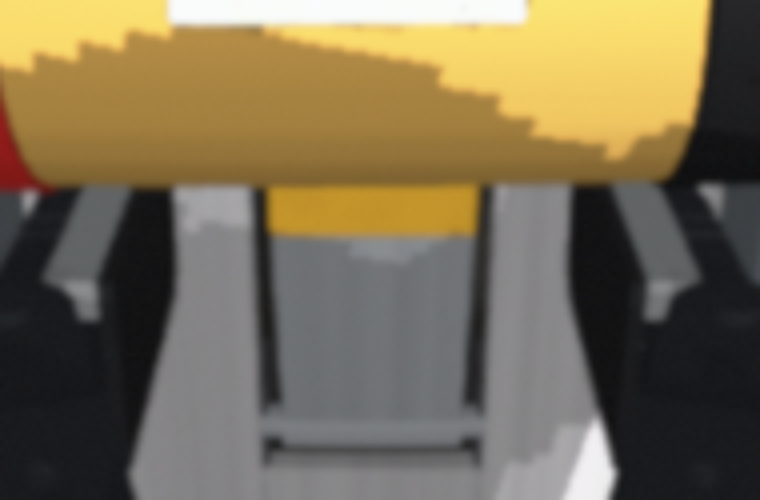

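11 N against the stop at TCP bed x 154.0, so the sleeve axis is at 190.5. The catch surface is 9.8 mm high at x 151, so it's up (12 mm at its end). I back off slowly so the sleeve settles on the catch with the fingers still behind it.

```bash
python3 -m jog '[{"tx":-0.012,"ty":0,"tz":0,"ax":0,"ay":0,"az":0,"hand":0.56},{"tx":-0.024,"ty":0,"tz":0,"ax":0,"ay":0,"az":0,"hand":0.56},{"tx":-0.036,"ty":0,"tz":0,"ax":0,"ay":0,"az":0,"hand":0.56},{"tx":-0.048,"ty":0,"tz":0,"ax":0,"ay":0,"az":0,"hand":0.56},{"tx":-0.06,"ty":0,"tz":0,"ax":0,"ay":0,"az":0,"hand":0.56}]'
python3 -m jog '[{"tx":-0.012,"ty":0,"tz":0,"ax":0,"ay":0,"az":0,"hand":0.56},{"tx":-0.024,"ty":0,"tz":0,"ax":0,"ay":0,"az":0,"hand":0.56},{"tx":-0.04,"ty":0,"tz":0,"ax":0,"ay":0,"az":0,"hand":0.56},{"tx":-0.06,"ty":0,"tz":0,"ax":0,"ay":0,"az":0,"hand":0.56},{"tx":-0.06,"ty":0,"tz":0,"ax":0,"ay":0,"az":0,"hand":0.56}]'
python3 - <<'E'
from h import *;from bench import *
p=snapshot("wrist");cv2.imwrite("pics/wrist9.png",p["pixels"][:,:,::-1]);np.savez("/tmp/wrist9.npz",**p)
goal([154,-49.5,186],sense())
E
```

```text
time: 7.9
tool_pos: [590.3, 66.3, 225.0]
tcp_rot: [-180.0, -7.0, 11.1]
ft_force: [-0.3, -0.6, -0.2]
finger_gap: 47.7
time: 8.32
tool_pos: [580.9, 64.5, 223.5]
tcp_rot: [-179.9, -7.0, 11.1]
ft_force: [-0.4, -0.1, 0.3]
finger_gap: 47.9
t 8.3667 tcp bed [137.  -49.3 185.7] F tool [0.  0.7 0.7] gap 47.8 shift [ 0.113  0.001 -0.002] turn [-0.001  0.001  0.001]
```

View pics/wrist9.png

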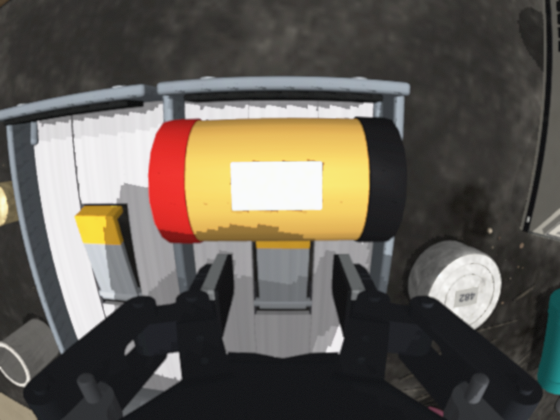

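The sleeve has settled against the catch (yellow edge at px (283,243)) and stays put with a visible gap to the fingertips. Now I raise the hand away.

```bash
python3 -m jog '[{"tx":-0.06,"ty":0,"tz":0,"ax":0,"ay":0,"az":0,"hand":0.56},{"tx":-0.12,"ty":0,"tz":-0.03,"ax":0,"ay":0,"az":0,"hand":0.56},{"tx":-0.15,"ty":0,"tz":-0.15,"ax":0,"ay":0,"az":0,"hand":0.56},{"tx":-0.15,"ty":0,"tz":-0.35,"ax":0,"ay":0,"az":0,"hand":0.56},{"tx":-0.15,"ty":0,"tz":-0.55,"ax":0,"ay":0,"az":0,"hand":0.56}]'
python3 -m jog '[{"tx":-0.1,"ty":0,"tz":-0.2,"ax":0,"ay":0,"az":0,"hand":0.56},{"tx":-0.2,"ty":0,"tz":-0.4,"ax":0,"ay":0,"az":0,"hand":0.56},{"tx":-0.3,"ty":0,"tz":-0.5,"ax":0,"ay":0,"az":0,"hand":0.56},{"tx":-0.3,"ty":0,"tz":-0.5,"ax":0,"ay":0,"az":0,"hand":0.56},{"tx":-0.3,"ty":0,"tz":-0.5,"ax":0,"ay":0,"az":0,"hand":0.56}]'
python3 - <<'E'
from h import *;from bench import *
R,o=bed()
for n in("wrist","scene"):
    p=snapshot(n);cv2.imwrite(f"pics/{n}10.png",p["pixels"][:,:,::-1])
    f=n=="wrist";V,U=np.mgrid[0:420,0:560];P=pts(p,U.ravel(),V.ravel(),f);B=(P-o)@R;ok=p["z_map"].ravel()>0
    for y in(-49.5,49.5):
        q=ok&(B[:,2]>50)&(B[:,2]<56)&(abs(B[:,1]-y)<40)&(B[:,0]>-20)&(B[:,0]<230)
        if q.any():print(n,y,q.sum(),np.median(B[q],0).round(1))
goal([154,-49.5,186],sense())
E
```

```text
time: 8.78
tool_pos: [548.6, 58.2, 302.3]
tcp_rot: [-179.9, -6.8, 11.0]
ft_force: [0.3, 0.4, -0.5]
finger_gap: 47.8
time: 9.2
tool_pos: [497.0, 47.8, 373.2]
tcp_rot: [-180.0, -7.2, 11.1]
ft_force: [0.1, 0.7, -0.8]
finger_gap: 47.7
wrist -49.5 1656 [183.1 -49.5  50.9]
wrist 49.5 1040 [19.  49.7 50.9]
scene -49.5 78 [183.1 -48.1  51.1]
scene 49.5 97 [18.  50.2 51.1]
t 9.3 tcp bed [ 69.8 -49.5 342.4] F tool [-0.1  0.5 -0. ] gap 47.8 shift [5.620e-01 1.000e-03 1.042e+00] turn [-0.001  0.001  0.001]
```

View pics/wrist10.png

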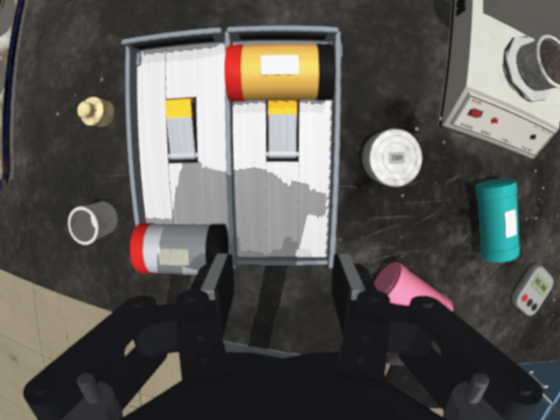

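View pics/scene10.png

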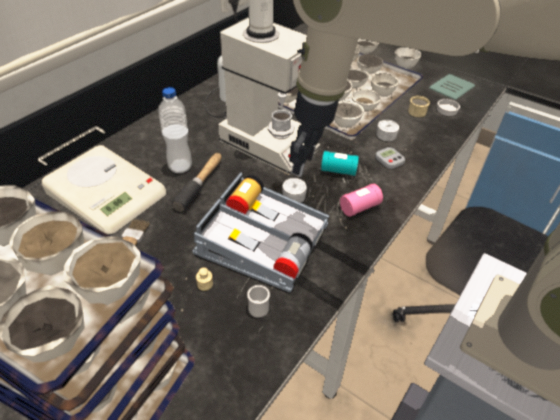

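The brass sleeve (wrist px (280,72)) rests at bed x ≈ 183–184 behind the raised catch. The steel sleeve is at bed x ≈ 19, and the tin, weight and cup haven't moved.

```bash
python3 -c "
from bench import *
print(hand_in())"
```

```text
the job is handed in; nothing more can be done
None
```

The brass sleeve is put away in the right lane, held by its catch, and the job is handed in. I pushed it up with the half-open fingertips straddling the catch, in contact or just behind it all the way, and did not lift it.

- **End stop:** the push against the stop reached about 11 N with the fingertips where a sleeve at the stop should be (axis at bed x ≈ 190.5).
- **Catch:** it showed up behind the sleeve, 9.8 mm high at bed x 151. I backed off slowly, the sleeve settled back on it, and then I raised the hand clear.
- **Final position:** the wrist and scene cameras both put the brass sleeve's axis at bed x ≈ 183, against the expected 184 on the catch. The steel sleeve is still at its foot, bed x ≈ 18–19.
- **Surroundings:** the tin, weight and cup looked unmoved in the last pictures, though I did not measure them again. The wrist force was about zero after the hand withdrew, and the total time was about 9.3 s.

Two checks were not clean:
- **Circle fit:** a rough fit of the sleeve from depth near the stop came out poorly (radius 21.5 mm, axis x 185.7), so I relied on the contact force and fingertip position instead.
- **Past the catch:** as the sleeve came off the catch, the push force briefly dropped to about zero. The catch may have nudged it a millimetre or so ahead of the fingers, but I saw no rollback.

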